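# Hang the test-lead rack on its two hooks

### The job

Hang the white test-lead rack on the hook stand. Its middle is covered by the riser, so take it by the end that sticks out, draw it out and stand it upright on the bench wholly clear of the riser, and let go; then take it again by the middle of its top edge and hang it by its two windows on the two hooks, comb facing outward. Lower it gently until it rests on both hooks before you let go, and do not disturb the meter, the bin or the spray can.

Things in the scene. Friction and masses are not known exactly. Their poses are not given: they have to be found in the camera images.
- rack_center (a point): Centre of the rack's upright plate, 55 mm above its underside. White plastic, 0.3 kg: plate 200 mm wide (its y), 8 thick (x), 110 tall (z up). A comb shelf of 7 flat teeth, 6 mm thick, at the foot reaches 56 mm from mid-plate to its -x; the rack stands on it. The plate is solid in the middle 92 mm and the last 26 mm at each end. At first it stands half under the riser, -y end out.
- eye_left (a point): Middle of the top edge of the rack's +y window (underside of the 12 mm high top rail, mid-thickness), 98 mm above the rack's underside; this edge rests on hook_left. The window, cut right through the plate, is 28 mm wide, 48 mm tall (50 to 98 mm above the underside) and centred 60 mm from the rack's middle. Axes as the rack.
- eye_right (a point): The same for the rack's -y window: this rests on hook_right.
- hook_left: The stand's +y steel hook, 8 mm round bar. Origin = the seat: middle of the prong's top, 160 mm above the bench. Axes as the stand; the prong points to -x. Clear room on the prong: from 13 mm behind the seat (post) to 14 mm in front (upturned tip, its top 12 mm above the seat). Hung right, the window's top edge lies on the seat and the rack's axes are parallel to the stand's.
- hook_right: The same for the stand's -y hook, 120 mm from the other.
- stand: Fixed hook stand; origin on the bench midway between its posts, -x is its front, facing the robot. Base plate 130 x 170 x 10 mm; two posts 14 mm thick, 160 mm tall, 120 mm apart along y, 20 mm behind (+x of) the seats, open between but for a cross bar 82 to 94 mm above the bench, its front face 8 mm behind the seats, against which the hung rack may lean.
- riser: Fixed instrument riser: wooden board 260 x 260 mm on four 22 mm legs at its corners, clear height 143 mm, board top at 155 mm, with a bench supply on it up to 230 mm high. Origin on the bench under its middle; the rack sticks out of its open -y side between the legs.
- meter: Bystander: yellow and black multimeter lying flat, 140 mm (y) x 80 x 43 mm, origin under its centre.
- bin: Bystander: blue open bin 150 x 110 x 75 mm, origin under its centre.
- spray: Bystander: standing spray can, 52 mm across, 150 mm tall, origin under its centre.
Mind the look-alikes: they are no part of the job. Of the things shaped like the stand, the dark steel one is meant. What is shaped like the part that bears rack_center but red is not meant.

How it is judged:
On the way, in this order (a step that is already met when the one before it is completed fails the run):
1. the rack stands upright on the bench, wholly clear of the riser, let go and still ((y of eye_left in the frame of riser below -0.16 m or x of eye_left in the frame of riser below -0.16 m) and (y of eye_right in the frame of riser below -0.16 m or x of eye_right in the frame of riser below -0.16 m) and angle between rack_center's own z axis and vertical below 0.1 rad and height (world z) of rack_center below 0.062 m and contact force between the fingers and rack below 0.1 N and linear speed of rack below 0.02 m/s), for 0.2 s.
2. still held, the rack is let down onto both hooks: the top edge of each window lies on its hook (x of eye_left in the frame of hook_left between -0.013 and 0.013 m and y of eye_left in the frame of hook_left between -0.015 and 0.015 m and z of eye_left in the frame of hook_left between -0.005 and 0.005 m and x of eye_right in the frame of hook_right between -0.013 and 0.013 m and y of eye_right in the frame of hook_right between -0.015 and 0.015 m and z of eye_right in the frame of hook_right between -0.005 and 0.005 m and contact force between the fingers and rack above 0.5 N and linear speed of rack below 0.05 m/s), for 0.15 s.
At the end, for the whole second after the job is handed in: The rack hangs at rest on both hooks, comb outward: each window's top edge bears on its own hook (within 5 mm in height, 13 mm along the prong, 15 mm sideways of the seat; more than 0.2 N on each hook) and the rack is within 0.3 rad of upright (x of eye_left in the frame of hook_left between -0.013 and 0.013 m and y of eye_left in the frame of hook_left between -0.015 and 0.015 m and z of eye_left in the frame of hook_left between -0.005 and 0.005 m and x of eye_right in the frame of hook_right between -0.013 and 0.013 m and y of eye_right in the frame of hook_right between -0.015 and 0.015 m and z of eye_right in the frame of hook_right between -0.005 and 0.005 m and contact force between rack and hook_left above 0.2 N and contact force between rack and hook_right above 0.2 N and angle between rack_center's own z axis and vertical below 0.3 rad and linear speed of rack below 0.03 m/s and angular speed of rack below 0.2 rad/s); the robot touches nothing.
It fails at once if the meter, the bin or the spray can is moved by more than 15 mm (distance of any of meter, bin, spray from where it was at the start of the episode above 0.015 m).
It fails at once if the rack is slammed onto a hook (more than 40 N) (contact force between rack and hook_left above 40 N or contact force between rack and hook_right above 40 N).
It also fails if it takes over 72 s, if anything falls off the work surface, if the arm or the gripper's body presses on something with over 40 N, if the wrist force passes 120 N, or if a joint passes its speed limit or range.

### The arm

A 7-joint arm with a two-finger parallel gripper is mounted at the origin on the work surface. World frame = base frame: x ahead of the robot, y to its left, z up, the work surface at z = 0. Lengths are in m, angles in rad, forces in N, time in s.
With the tool pointing down it reaches from about 0.425 to 0.925 m from the base axis. Payload 6.8 kg.
Tool frame: the origin (TCP) lies midway between the tips of the shut fingers; the grasp point (between the pads) lies 19 mm behind it (grip_point_offset is the z of the grasp point in the tool frame, in m); z points along the fingers, y is the line along which they close (so a half turn about z gives the same grasp; the last joint's range is limited). The gripper opens to 85 mm and grips with 20 to 120 N. Pads are 22 mm wide; open, the fingers measure 114 mm over their backs; the gripper's body (76 mm by 85 mm) begins 54 mm behind the grasp point. The pads swing forward as they close: fully open they stand 13 mm farther back than shut.
Start: joints at [-1.354, 0.477, 0.022, 1.555, -0.011, 1.109, -0.083], TCP at [0.215, 0.64, 0.231] pointing down, gripper open.
Joint ranges: [-2.96, 2.96], [-0.34, 2.1], [-1.41, 1.46], [0.24, 2.44], [-1.37, 4.51], [0.17, 1.92], [-2.96, 2.96]. Speed limits (rad/s): [2.39, 2.39, 3.14, 3.14, 3.14, 3.14, 3.14].

### API

Orientations are given as a rotation vector (axis times angle).
In Python, from bench import get_obs, grab_frame, calibration, hand_in, grip_point_offset gives the robot as it stands.
- The arm moves only by the shell command python3 -m pendant 'ROWS' [OPENING] [FORCE]. ROWS is a JSON object of lists of equal length, an entry for each row: "translation": the shift along the world's x, y, z in units of 25 mm (1.0 is 25 mm), a list of three; "delta_rot": the turn, a rotation vector about the world's x, y, z in units of 5 degrees (1.0 is 5 degrees), a list of three. In form: {"translation": [[dx, dy, dz], ...], "delta_rot": [[rx, ry, rz], ...]}. A call has 1 to 12 rows; each row is the pose to reach, as a shift and turn from the pose commanded when the call began; what a row does not reach only later rows make up. A row lasts 1/8 s, in which the tool goes at most 62.5 mm and 10.7 degrees, less where a joint would pass 70% of its speed; a pose out of reach is approached as far as the arm can. A call with a gripper value outside its range is refused whole. OPENING is the opening, from 0 (shut) to 1 (fully open), set as the call begins (- or left out, the last holds). The fingers move at their own pace and stop on an object; FORCE is the grip in N (left out, the last holds). Time passes only in rows, so rows that repeat a pose let the fingers close. It gives the time, the measured TCP pose, the force, the opening and the grip force at its end, in the units of the state.
- get_obs(): the state, without advancing time (a new reading comes with each control period).
- grab_frame(name): name is "scene" or "top" or "wrist"; returns (picture, depth): 480x640x3 uint8, red, green, blue; 480x640 float32, m along the optical axis (not along the pixel's ray), 0 where there is no reading.
- calibration(name): a dict with "K" (3x3 intrinsics, pixels), "rvec" (rotation vector, rad) and "tvec" (3), from world to camera coordinates, as OpenCV has them. Camera axes: x right, y down, z forward; pixel columns grow to the right and rows downward; lengths in m; the calibration is good to about 2 mm. The wrist camera is an equidistant fisheye: a pixel r from the principal point sees the ray r / f radians off the axis. A picture is of the moment at which its call begins: read the wrist's pose just before it. calibration takes no time and is no camera call; for the wrist camera it gives the pose at the moment of the call.
- hand_in(): hands the job in; it is judged then, once.
The state is a dict: "clock": time; "joints": joint angles; "qvel": joint speeds; "tau": joint torques, N m; "tcp_pos": TCP position; "orientation": TCP orientation; "contact_force": force on the tool from outside, world axes, zero at the start; "moment": the same for the moment, N m; "grip_width": finger opening in m; "gripper_force": force on a finger pad.
Only numpy, scipy, OpenCV 4.12 (cv2) and the standard library are available. Lean on these libraries where they do the work, as an engineer would, in place of code of your own. Each camera call takes 0.05 s, during which the arm holds its last target. There are 200 camera calls.

## Working session

There is one attempt and no reset: what is moved stays moved. The work goes in short steps, Python scripts to look and compute and a shell command to move; the robot and the scene stay as the last step left them, time stands still between calls to the robot, and variables do not carry over. Pictures are saved under pics/ and viewed, at most 10 in all, crops included, and the job is handed in when it is done.

```bash
mkdir -p pics; cat > h.py <<'E'
import numpy as np, cv2
from bench import *
def cam(n):
    c=calibration(n); R=cv2.Rodrigues(np.array(c["rvec"],float))[0]; return np.array(c["K"]),R,np.array(c["tvec"],float).ravel()
def cloud(n,d):
    K,R,t=cam(n); v,u=np.mgrid[:480,:640]
    P=np.stack([(u-K[0,2])/K[0,0]*d,(v-K[1,2])/K[1,1]*d,d],-1)
    return (P-t)@R
E
python3 - <<'E'
from h import *
for n in("scene","top"):
    p,d=grab_frame(n); np.savez(f"{n}.npz",p=p,d=d); cv2.imwrite(f"pics/{n}.png",p[:,:,::-1])
    K,R,t=cam(n); print(n,K[0,0],-R.T@t)
print(get_obs(),grip_point_offset)
E
```

```text
scene 624.3328229224104 [ 1.52737192 -0.11264114  1.5493206 ]
top 544.9281211257562 [ 0.40576598 -0.08105101  1.34420307]
{'clock': 0.1, 'joints': array([-1.35410928,  0.47774742,  0.0223558 ,  1.55633087, -0.01146399,
        1.10928376, -0.0831035 ]), 'qvel': array([ 0.00185235, -0.0014121 , -0.00186239, -0.00122271, -0.00046378,
       -0.00304136,  0.00027132]), 'tau': array([ 4.36933376e-03, -5.97759175e+01,  1.61374379e+00, -2.81952256e+01,
        1.28323759e-02,  5.04905198e-03,  1.03561405e-05]), 'tcp_pos': array([0.21525869, 0.63920942, 0.23041226]), 'orientation': array([-5.07884495e-01, -3.10015671e+00,  2.57218259e-03]), 'contact_force': array([-0.6236539 , -0.38954252, -0.04131697]), 'moment': array([-0.00505584, -0.02056097,  0.04255754]), 'gripper_force': 0.0, 'grip_width': 0.08562774829516777} -0.0187
```

View pics/scene.png

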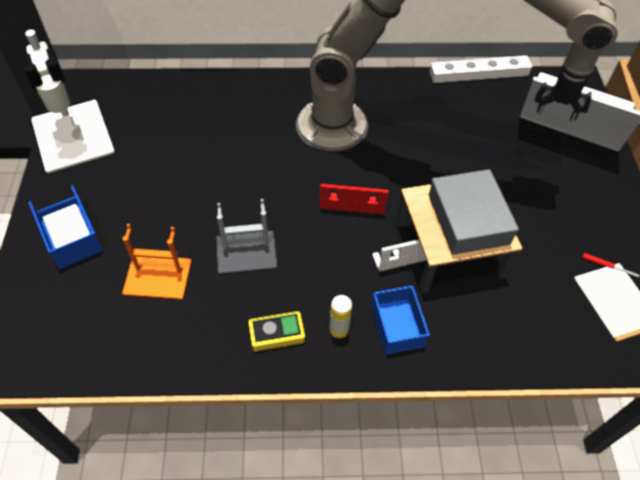

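View pics/top.png

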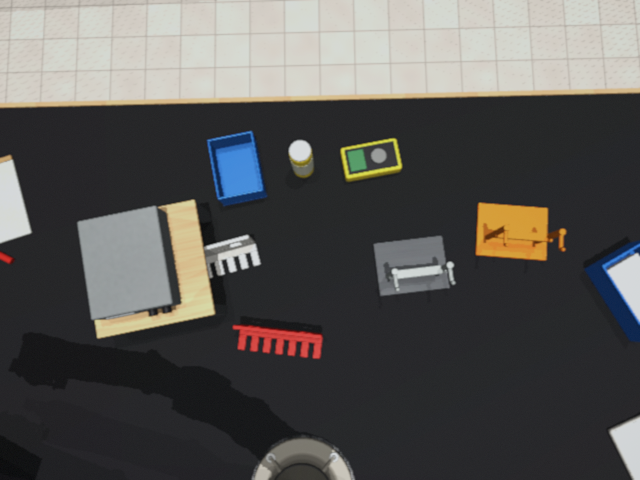

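The scene view and the top view show these possible targets:
- **Racks:** the white one sticks out of the riser at top (235,252). The red one at (280,340) is the decoy.
- **Stands:** the dark steel one is at top (412,268). The orange one at (513,232) is the decoy.
- **Bystanders:** the bin is at (237,168), the spray can at (301,158) and the meter at (371,160).

I choose the white rack and the dark steel stand, and will measure both with depth.

```bash
python3 - <<'E'
from h import *
z=np.load("top.npz"); p,d=z["p"].astype(int),z["d"]; X=cloud("top",d); ok=d>0
v,u=np.mgrid[:480,:640]
def box(a,b,c,e): return ok&(u>=a)&(u<b)&(v>=c)&(v<e)
def rep(nm,m):
    q=X[m]; 
    if len(q)<5: print(nm,len(q)); return
    r=cv2.minAreaRect((q[:,:2]*1000).astype(np.float32)); print(nm,len(q),"rect",np.round(r[0],0),np.round(r[1],0),round(r[2],1),"z",np.round(np.percentile(q[:,2],[2,50,98]),3)); print(np.round(cv2.boxPoints(r)).tolist())
b=box(195,275,225,285); Z=X[...,2]; wh=p.min(-1)>110
rep("rack top",b&wh&(Z>.1)&(Z<.125)); rep("rack comb",b&wh&(Z<.05))
w=b&wh; print("rack z hist",np.histogram(Z[w],np.arange(-.01,.2,.01)))
s=box(365,465,230,305)
rep("stand base",s&(Z>.006)&(Z<.016)); rep("stand hi",s&(Z>.145)); 
print(np.histogram(Z[s],np.arange(-.01,.2,.01))[0])
rep("crossbar",s&(Z>.085)&(Z<.1))
r=box(70,220,195,345); rep("board",r&(Z>.148)&(Z<.162))
for n,bb in dict(bin=(200,270,125,210),spray=(285,318,135,182),meter=(335,408,135,185)).items():
    rep(n,box(*bb)&(Z>.02))
for nm,f in(("a",(195,275,225,285)),("b",(365,465,230,305))):
    a,b_,c,e=f; im=p[c:e,a:b_,::-1].astype(np.uint8); cv2.imwrite(f"pics/crop_{nm}.png",cv2.resize(im,None,fx=5,fy=5,interpolation=2))
A=cv2.imread("pics/crop_a.png");B=cv2.imread("pics/crop_b.png");h=max(len(A),len(B))
A=cv2.resize(A,(380,380*A.shape[0]//A.shape[1]));B=cv2.resize(B,(400,400*B.shape[0]//B.shape[1]))
o=np.zeros((310,790,3),np.uint8);o[:A.shape[0],:380]=A;o[:B.shape[0],385:785]=B;cv2.imwrite("pics/crops.png",o)
E
```

```text
rack top 186 rect [575. 162.] [  9. 103.] 13.9 z [0.101 0.109 0.114]
[[558.0, 211.0], [582.0, 111.0], [592.0, 114.0], [567.0, 213.0]]
rack comb 938 rect [557. 170.] [ 84. 131.] 14.5 z [-0.003  0.005  0.045]
[[500.0, 223.0], [533.0, 97.0], [614.0, 118.0], [582.0, 244.0]]
rack z hist (array([ 90, 737,  64,  13,   6,  28,  27,   5,   1,  14,  17, 124,  62,
         0,   0,  16, 511,   6,   0,   0]), array([-0.01,  0.  ,  0.01,  0.02,  0.03,  0.04,  0.05,  0.06,  0.07,
        0.08,  0.09,  0.1 ,  0.11,  0.12,  0.13,  0.14,  0.15,  0.16,
        0.17,  0.18,  0.19]))
stand base 2778 rect [ 521. -281.] [237. 175.] 89.9 z [0.006 0.01  0.015]
[[434.0, -400.0], [608.0, -400.0], [609.0, -163.0], [434.0, -162.0]]
stand hi 204 rect [ 485. -276.] [ 49. 133.] 5.2 z [0.151 0.16  0.172]
[[455.0, -212.0], [467.0, -344.0], [515.0, -340.0], [503.0, -207.0]]
[2086 3386 1338    5    2    4    0    4    2   44  340   16    9    7
   12    6   90   99   12    0]
crossbar 376 rect [ 500. -273.] [ 18. 130.] 5.7 z [0.088 0.094 0.098]
[[484.0, -209.0], [497.0, -339.0], [515.0, -337.0], [502.0, -207.0]]
board 4940 rect [516. 331.] [261. 262.] 10.6 z [0.15  0.155 0.16 ]
[[364.0, 435.0], [412.0, 178.0], [668.0, 226.0], [620.0, 483.0]]
bin 1183 rect [753. 168.] [172. 151.] 10.6 z [0.021 0.06  0.079]
[[655.0, 227.0], [683.0, 78.0], [852.0, 110.0], [824.0, 258.0]]
spray 677 rect [774. -11.] [50. 50.] 60.1 z [0.028 0.145 0.154]
[[739.0, -21.0], [783.0, -46.0], [808.0, -2.0], [764.0, 23.0]]
meter 1855 rect [ 787. -180.] [ 82. 140.] 9.7 z [0.026 0.041 0.05 ]
[[735.0, -117.0], [758.0, -255.0], [839.0, -242.0], [815.0, -104.0]]
```

View pics/crops.png

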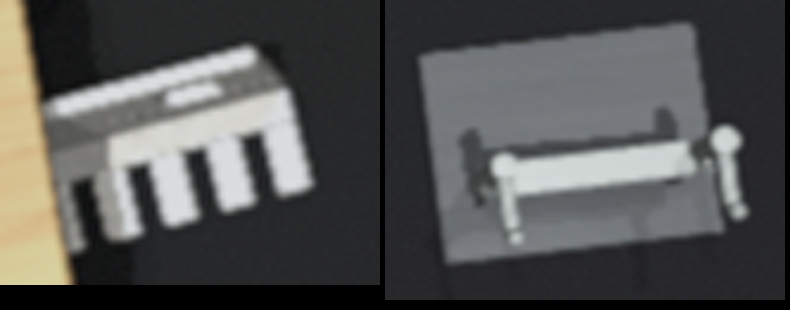

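The crops confirm the white rack, with its -y end out and comb toward the robot, and the dark stand with its two hooks. The sizes agree with the description: the plate is 9 mm thick and the hooks measure 49 x 133 mm.

| Item | Position (m) | Yaw |
|---|---|---|
| Rack, -y end | (0.587, 0.112) | 13.9° |
| Seat midpoint of the hooks | (0.4825, -0.276) | 5.3° |

I'll now move over the rack's end, passing above the bench supply.

```bash
python3 -m pendant '{"translation":[[0,0,1.5],[0,0,3],[1,-1.5,3],[2.5,-3.5,3],[4,-5.5,3],[5.5,-7.7,3],[7,-9.9,3],[8.6,-12,3],[10.2,-14.2,3],[11.8,-16.4,3],[13.4,-18.6,3],[14.76,-20.56,3]],"delta_rot":[[0,0,0],[0,0,0],[0,0,-1],[0,0,-2],[0,0,-3.5],[0,0,-5],[0,0,-6.5],[0,0,-8],[0,0,-9.5],[0,0,-11],[0,0,-11.5],[0,0,-11.5]]}' 1 40
python3 - <<'E'
from h import *
from scipy.spatial.transform import Rotation as R
o=get_obs();print(o["tcp_pos"],np.degrees(np.arctan2(*R.from_rotvec(o["orientation"]).as_matrix()[[1,0],1])),o["joints"])
E
```

```text
clock: 1.6
tcp_pos: [0.5705, 0.1448, 0.3061]
orientation: [-1.936, -2.473, 0.0]
contact_force: [0.8, -0.0, 0.1]
grip_width: 0.0855
gripper_force: 0.0
[0.57050914 0.1448177  0.30612002] 13.888704938883343 [-0.72069153  0.28630166  0.46207304  1.70180221 -0.1365066   1.18562565
  0.01900263]
```

```bash
python3 -m pendant '{"translation":[[0,0,0],[0,0,-1],[0,0,-3],[0,0,-5],[0,0,-6.5],[0,0,-8],[0,0,-9],[0,0,-9.2],[0,0,-9.2]],"delta_rot":[[0,0,0],[0,0,0],[0,0,0],[0,0,0],[0,0,0],[0,0,0],[0,0,0],[0,0,0],[0,0,0]]}' 1 40
python3 - <<'E'
from h import *
p,d=grab_frame("wrist");cv2.imwrite("pics/w1.png",p[:,:,::-1])
E
```

```text
clock: 2.72
tcp_pos: [0.5698, 0.1469, 0.0766]
orientation: [-1.936, -2.474, -0.0]
contact_force: [0.6, 0.3, 0.3]
grip_width: 0.0853
gripper_force: 0.0
```

View pics/w1.png

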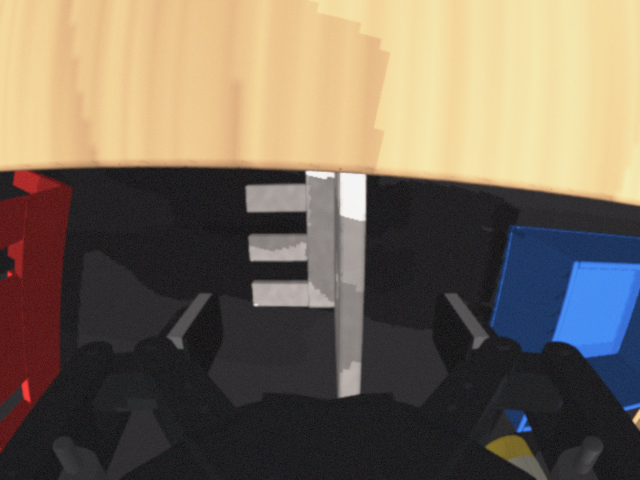

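The wrist view shows the rack plate (col 350, comb teeth at 250–330) between the open fingers (205 and 460), a little right of centre. The arm stopped about 25 mm short of the target. I'll correct that, then close.

```bash
python3 -m pendant '{"translation":[[0.3,-0.45,0],[0.58,-0.88,0],[0.58,-0.88,0]],"delta_rot":[[0,0,0],[0,0,0],[0,0,0]]}' 1 40
python3 -m pendant '{"translation":[[0,0,0],[0,0,0],[0,0,0],[0,0,0],[0,0,0],[0,0,0]],"delta_rot":[[0,0,0],[0,0,0],[0,0,0],[0,0,0],[0,0,0],[0,0,0]]}' 0 60
```

```text
clock: 3.15
tcp_pos: [0.5855, 0.1223, 0.0769]
orientation: [1.939, 2.47, 0.001]
contact_force: [-0.2, 0.3, -0.3]
grip_width: 0.0854
gripper_force: 0.0
clock: 3.9
tcp_pos: [0.5843, 0.1246, 0.0764]
orientation: [-1.936, -2.474, -0.0]
contact_force: [-0.7, 0.5, 1.9]
grip_width: 0.007
gripper_force: 58.8
```

```bash
python3 -m pendant '{"translation":[[0.1,-0.4,0],[0.26,-1.05,0],[0.44,-1.8,0],[0.63,-2.55,0],[0.81,-3.3,0],[1.0,-4.05,0],[1.18,-4.8,0],[1.37,-5.55,0],[1.55,-6.3,0],[1.72,-7.0,0],[1.82,-7.4,0],[1.82,-7.4,0]],"delta_rot":[[0,0,0],[0,0,0],[0,0,0],[0,0,0],[0,0,0],[0,0,0],[0,0,0],[0,0,0],[0,0,0],[0,0,0],[0,0,0],[0,0,0]]}' 0 60
python3 -m pendant '{"translation":[[0,0,0],[0,0,0],[0,0,0],[0,0,0]],"delta_rot":[[0,0,0],[0,0,0],[0,0,0],[0,0,0]]}' 1 60
python3 -m pendant '{"translation":[[0,0,1],[0,0,3],[0,0,5],[0,0,7],[-1,0,8],[-3,0,8],[-5,0,8],[-7,0,8],[-7,0,8]],"delta_rot":[[0,0,0],[0,0,0],[0,0,0],[0,0,0],[0,0,0],[0,0,0],[0,0,0],[0,0,0],[0,0,0]]}' 1
python3 - <<'E'
from h import *
p,d=grab_frame("top");cv2.imwrite("pics/t2.png",p[:,:,::-1]); np.savez("t2.npz",p=p,d=d)
X=cloud("top",d);Z=X[...,2];m=(d>0)&(p.min(-1)>90)&(Z>.1)&(Z<.122)&(X[...,0]>.5)&(X[...,0]<.7)&(X[...,1]>-.15)&(X[...,1]<.17)
q=X[m];r=cv2.minAreaRect((q[:,:2]*1000).astype(np.float32));print(len(q),r,np.round(cv2.boxPoints(r)).tolist(),np.median(q[:,2]))
print(get_obs()["tcp_pos"])
E
```

```text
clock: 5.4
tcp_pos: [0.6302, -0.0631, 0.0764]
orientation: [1.938, 2.47, -0.002]
contact_force: [0.9, -2.6, 2.2]
grip_width: 0.0072
gripper_force: 59.1
clock: 5.9
tcp_pos: [0.6298, -0.0602, 0.0762]
orientation: [-1.936, -2.474, 0.0]
contact_force: [0.0, -0.2, 0.0]
grip_width: 0.079
gripper_force: 0.0
clock: 7.02
tcp_pos: [0.4516, -0.0608, 0.2762]
orientation: [-1.936, -2.472, -0.001]
contact_force: [0.3, -0.3, 0.3]
grip_width: 0.0853
gripper_force: 0.0
344 ((609.8922729492188, 22.948829650878906), (9.68989372253418, 199.04690551757812), 13.929481506347656) [[581.0, 118.0], [629.0, -75.0], [639.0, -72.0], [591.0, 121.0]] 0.10896145096553543
[ 0.45393256 -0.06052306  0.27667992]
```

View pics/t2.png

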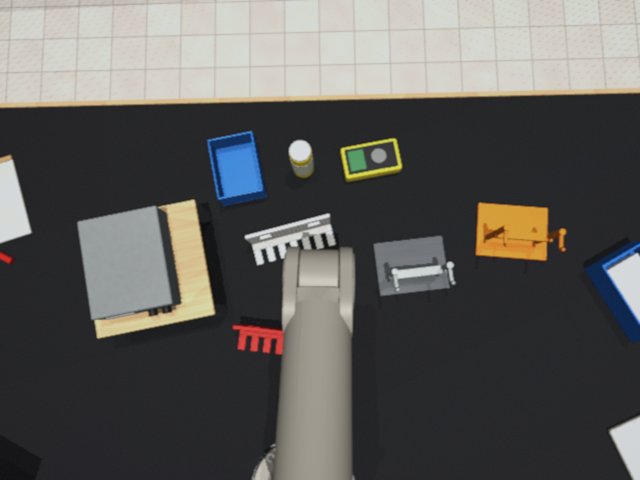

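The top view shows the rack upright and fully out, between (247,238) and (335,228), well clear of the riser. The bystanders have not moved. Its centre is (0.610, 0.023), yaw 13.9°. Next I'll grip the middle of the top edge.

```bash
python3 -m pendant '{"translation":[[1,0.5,0],[3,1.6,0],[4.7,2.5,0],[6.2,3.33,0],[6.2,3.33,-1],[6.2,3.33,-3],[6.2,3.33,-5],[6.2,3.33,-6.5],[6.2,3.33,-7.7],[6.2,3.33,-8],[6.2,3.33,-8]],"delta_rot":[[0,0,0],[0,0,0],[0,0,0],[0,0,0],[0,0,0],[0,0,0],[0,0,0],[0,0,0],[0,0,0],[0,0,0],[0,0,0]]}' 1
python3 -m pendant '{"translation":[[0,0,0],[0,0,0],[0,0,0],[0,0,0],[0,0,0],[0,0,0]],"delta_rot":[[0,0,0],[0,0,0],[0,0,0],[0,0,0],[0,0,0],[0,0,0]]}' 0 80
```

```text
clock: 8.45
tcp_pos: [0.6107, 0.0227, 0.0762]
orientation: [1.936, 2.474, -0.0]
contact_force: [0.1, 0.8, 0.5]
grip_width: 0.0852
gripper_force: 0.0
clock: 9.2
tcp_pos: [0.61, 0.0227, 0.0767]
orientation: [1.936, 2.474, 0.001]
contact_force: [-1.5, 0.0, 5.6]
grip_width: 0.0068
gripper_force: 79.2
```

```bash
python3 -m pendant '{"translation":[[0,0,0.6],[0,0,2],[0,0,3.6],[0,0,5.2],[0,0,6.8],[0,0,7.6],[-0.4,-0.7,7.6],[-1.1,-1.9,7.6],[-1.9,-3.3,7.6],[-2.7,-4.7,7.6],[-3.5,-6,7.6],[-3.5,-6,7.6]],"delta_rot":[[0,0,0],[0,0,0],[0,0,0],[0,0,0],[0,0,0],[0,0,0],[0,0,-0.2],[0,0,-0.6],[0,0,-1],[0,0,-1.4],[0,0,-1.72],[0,0,-1.72]]}' 0 80
python3 -m pendant '{"translation":[[-0.4,-0.7,0],[-1.1,-1.9,0],[-1.9,-3.3,0],[-2.7,-4.7,0],[-3.3,-5.7,0],[-3.59,-6.13,0],[-3.59,-6.13,0],[-3.59,-6.13,0]],"delta_rot":[[0,0,0],[0,0,0],[0,0,0],[0,0,0],[0,0,0],[0,0,0],[0,0,0],[0,0,0]]}' 0 80
python3 - <<'E'
from h import *
p,d=grab_frame("top"); X=cloud("top",d);Z=X[...,2];
for nm,m in (("rack",(Z>.285)&(Z<.315)&(p.min(-1)>110)&(X[...,0]<.47)),("hooks",(Z>.145)&(Z<.18)&(X[...,0]>.42))):
    m=m&(d>0)&(X[...,1]<-.15)&(X[...,1]>-.4)&(X[...,0]>.35)&(X[...,0]<.56)
    q=X[m];r=cv2.minAreaRect((q[:,:2]*1000).astype(np.float32));print(nm,len(q),r,np.median(q[:,2]))
cv2.imwrite("pics/t3.png",cv2.resize(p[180:330,320:520,::-1],None,fx=4,fy=4,interpolation=2))
E
```

```text
clock: 10.7
tcp_pos: [0.5195, -0.1321, 0.2663]
orientation: [-2.125, -2.313, 0.002]
contact_force: [0.5, 0.6, -3.3]
grip_width: 0.007
gripper_force: 78.3
clock: 11.7
tcp_pos: [0.4335, -0.2793, 0.2662]
orientation: [-2.114, -2.324, -0.001]
contact_force: [-0.5, -0.1, -2.1]
grip_width: 0.0067
gripper_force: 78.3
rack 168 ((428.49169921875, -219.02328491210938), (7.707608222961426, 78.82347106933594), 5.368214130401611) 0.2988469682925279
hooks 113 ((501.0989074707031, -268.005615234375), (46.64700698852539, 132.51498413085938), 22.95747184753418) 0.16135130020507918
```

View pics/t3.png

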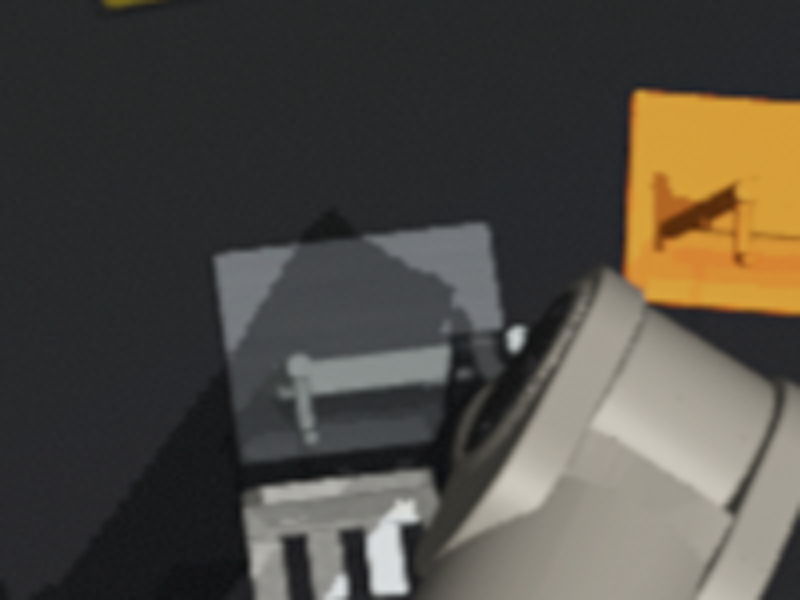

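The crop shows the held rack at the lower left, parallel to the stand and centred in front of the hooks (left hook at (305,400)). Its centre is (0.434, -0.279) and its yaw is 5.37°, which matches. I'll lower it to window height and slide it on.

```bash
python3 -m pendant '{"translation":[[0,0,-0.6],[0,0,-1.6],[0,0,-2.6],[0,0,-3.5],[0,0,-4],[0,0,-4],[0,0,-4]],"delta_rot":[[0,0,0],[0,0,0],[0,0,0],[0,0,0],[0,0,0],[0,0,0],[0,0,0]]}' 0 80
python3 -m pendant '{"translation":[[0.2,0.02,0],[0.5,0.05,0],[0.9,0.08,0],[1.3,0.12,0],[1.6,0.15,0],[1.8,0.17,0],[1.9,0.18,0],[1.9,0.18,0],[1.9,0.18,0]],"delta_rot":[[0,0,0],[0,0,0],[0,0,0],[0,0,0],[0,0,0],[0,0,0],[0,0,0],[0,0,0],[0,0,0]]}' 0 80
python3 - <<'E'
from h import *
p,d=grab_frame("scene");cv2.imwrite("pics/s3.png",cv2.resize(p[150:290,180:340,::-1],None,fx=4,fy=4,interpolation=2))
E
```

```text
clock: 12.62
tcp_pos: [0.4331, -0.2809, 0.1669]
orientation: [2.116, 2.321, 0.0]
contact_force: [-0.4, 0.4, -2.7]
grip_width: 0.007
gripper_force: 78.2
clock: 13.75
tcp_pos: [0.4798, -0.2762, 0.1663]
orientation: [-2.117, -2.321, 0.0]
contact_force: [1.0, -0.6, -2.9]
grip_width: 0.0074
gripper_force: 78.3
```

View pics/s3.png

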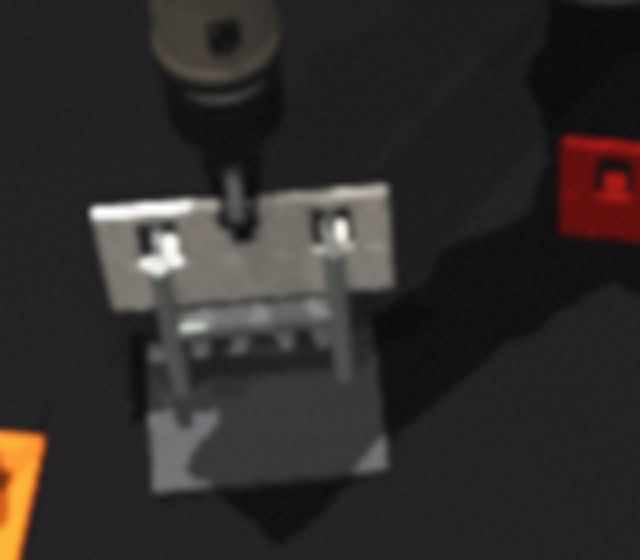

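The scene crop shows both posts' hooks going through the windows at (160,245) and (335,228), with no extra force. Now I'll lower slowly.

```bash
python3 -m pendant '{"translation":[[0,0,-0.15],[0,0,-0.35],[0,0,-0.55],[0,0,-0.75],[0,0,-0.9],[0,0,-0.92],[0,0,-0.92]],"delta_rot":[[0,0,0],[0,0,0],[0,0,0],[0,0,0],[0,0,0],[0,0,0],[0,0,0]]}' 0 80
python3 -m pendant '{"translation":[[0,0,-0.04],[0,0,-0.07],[0,0,-0.1],[0,0,-0.1]],"delta_rot":[[0,0,0],[0,0,0],[0,0,0],[0,0,0]]}' 0 80
python3 -m pendant '{"translation":[[0,0,-0.02],[0,0,-0.04],[0,0,-0.06],[0,0,-0.06]],"delta_rot":[[0,0,0],[0,0,0],[0,0,0],[0,0,0]]}' 0 80
```

```text
clock: 14.68
tcp_pos: [0.4801, -0.2762, 0.1434]
orientation: [2.117, 2.321, 0.0]
contact_force: [0.3, 0.1, -3.3]
grip_width: 0.0067
gripper_force: 78.3
clock: 15.18
tcp_pos: [0.48, -0.2761, 0.1407]
orientation: [-2.116, -2.322, 0.0]
contact_force: [-0.7, 0.6, -2.9]
grip_width: 0.0068
gripper_force: 78.3
clock: 15.68
tcp_pos: [0.4801, -0.2761, 0.1393]
orientation: [-2.117, -2.322, 0.0]
contact_force: [0.4, 0.1, -2.7]
grip_width: 0.007
gripper_force: 78.3
```

```bash
python3 -m pendant '{"translation":[[0,0,-0.02],[0,0,-0.04],[0,0,-0.04]],"delta_rot":[[0,0,0],[0,0,0],[0,0,0]]}' 0 80
python3 -m pendant '{"translation":[[0,0,-0.02],[0,0,-0.04],[0,0,-0.04]],"delta_rot":[[0,0,0],[0,0,0],[0,0,0]]}' 0 80
```

```text
clock: 16.05
tcp_pos: [0.4802, -0.2762, 0.1386]
orientation: [2.117, 2.321, 0.0]
contact_force: [-1.0, 0.9, 0.6]
grip_width: 0.0071
gripper_force: 78.9
clock: 16.42
tcp_pos: [0.4802, -0.2762, 0.1384]
orientation: [2.117, 2.321, 0.001]
contact_force: [-3.3, 3.0, 11.7]
grip_width: 0.0074
gripper_force: 80.5
```

It touched at the expected height (0.1385, against 0.1387 predicted). I'll ease off half a millimetre, then open and retreat upward.

```bash
python3 -m pendant '{"translation":[[0,0,0.02],[0,0,0.02],[0,0,0.02]],"delta_rot":[[0,0,0],[0,0,0],[0,0,0]]}' 0 80
python3 -c "
from h import *
o=get_obs();print(o['moment'],o['contact_force'])"
python3 -m pendant '{"translation":[[0,0,0],[0,0,0],[0,0,0],[0,0,0],[0,0,0]],"delta_rot":[[0,0,0],[0,0,0],[0,0,0],[0,0,0],[0,0,0]]}' 1 20
python3 -m pendant '{"translation":[[0,0,0.5],[0,0,2],[0,0,4],[0,0,6],[-1,1,8],[-1,3,8],[-1,5,8],[-1,7,8],[-1,9,8],[-1,9,8],[-1,9,8]],"delta_rot":[[0,0,0],[0,0,0],[0,0,0],[0,0,0],[0,0,0],[0,0,0],[0,0,0],[0,0,0],[0,0,0],[0,0,0],[0,0,0]]}' 1
python3 - <<'E'
from h import *
p,d=grab_frame("top"); X=cloud("top",d);Z=X[...,2]
m=(d>0)&(Z>.164)&(Z<.18)&(X[...,1]<-.15)&(X[...,1]>-.4)&(X[...,0]>.42)&(X[...,0]<.56)
q=X[m];r=cv2.minAreaRect((q[:,:2]*1000).astype(np.float32));print(len(q),r,np.median(q[:,2]))
a=p[180:330,320:520,::-1];b=grab_frame("scene")[0][150:300,160:360,::-1]
cv2.imwrite("pics/end.png",cv2.resize(np.vstack([a,b]),None,fx=2,fy=2,interpolation=2))
E
```

```text
clock: 16.8
tcp_pos: [0.4802, -0.2762, 0.1384]
orientation: [2.117, 2.321, 0.001]
contact_force: [-3.0, 1.7, 6.4]
grip_width: 0.0074
gripper_force: 79.8
[0.39214156 0.55798835 0.02073543] [-2.98469799  1.65728472  6.41801511]
clock: 17.42
tcp_pos: [0.4801, -0.2761, 0.1378]
orientation: [-2.116, -2.322, 0.0]
contact_force: [-0.2, 0.1, -0.1]
grip_width: 0.0853
gripper_force: 0.0
clock: 18.8
tcp_pos: [0.4551, -0.0519, 0.3384]
orientation: [2.117, 2.32, 0.001]
contact_force: [0.5, -0.7, 0.3]
grip_width: 0.0853
gripper_force: 0.0
392 ((484.8057556152344, -274.585205078125), (48.2938232421875, 198.02870178222656), 5.287674427032471) 0.17117985556810894
```

View pics/end.png

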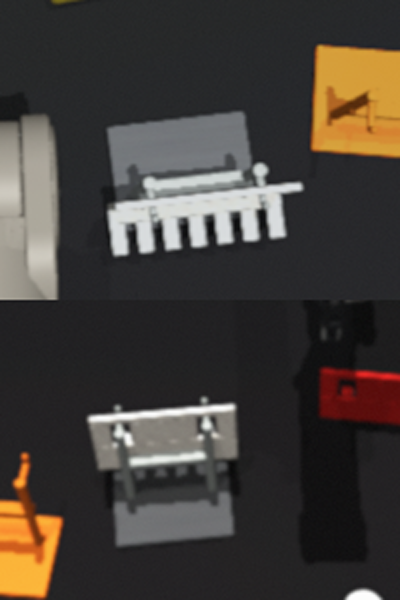

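The rack hangs level on both hooks with the comb outward. Its top is at 0.171 m (0.172 expected) and its yaw is 5.3°. The gripper is clear.

```bash
python3 -c "
from bench import *
print(hand_in())"
```

```text
the job is handed in; nothing more can be done
None
```

The white rack hangs on both hooks of the dark steel stand, comb outward. The arm is clear of it and the job is handed in; hand-in gave no verdict.

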